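# Roll the loom weight onto the photo line

### The job

The clay loom weight on the photo board has been photographed with its pale plaster repair facing up; now the other side is wanted. Gently push the top of it sideways with a fingertip so that it rolls over onto the board's black centre line, and leave it lying still along the line, its middle over the line and the repair turned underneath. Do not grip or lift it, and leave the other things where they are.

Things in the scene. Friction and masses are not known exactly. Their poses are not given: they have to be found in the camera images.
- loom_weight: brown fired-clay cylinder lying on the board, 56 mm dia, 90 mm long, 0.4 kg. Origin at its middle, on its axis (world z 0.038); x along its axis, z out through the pale plaster repair (up at first, down after half a turn). Starts 75-100 mm to either side of the line, up to 0.08 rad askew. A fingertip resting on its top and moved sideways rolls it by friction, its middle going half as far; pushed from behind it may roll 15 mm on
- photo_board: white foam-faced photo board lying fixed on the table, 250 mm (x) by 370 mm (y), 10 mm thick. Origin at the centre of its underside; x runs along the black centre line, y across it (the direction to roll in)
- line_mid (a point): middle of the black centre line, on the board's top face (z = 0.010 in the world); the line is 3 mm wide and 220 mm long, with a short cross tick at each end, and runs along the board's x
- cork_ring: loose cork ring, 54 mm in outer diameter, 22 mm high, standing on the board on the other side of the line from the loom weight, 75 to 100 mm from the line; origin at the centre of its underside; leave alone
- small_jar: small round brown jar on a waisted foot with two loop handles, 105 mm in diameter, 100 mm high, standing on the table to the right of the board; origin at the centre of its underside; leave alone
- plaster_bowl: white mixing bowl, 96 mm in diameter at the rim, 50 mm high, on the table to the left of the board; origin at the centre of its underside; leave alone
- palette_knife: palette knife, 200 mm long, lying on the table to the left of the board, its x along its length; leave alone

How it is judged (in metres and radians):
At the end, for the whole second after the job is handed in: The weight lies still on the board, middle within 10 mm of the centre line and 60 mm of the line's middle lengthways, axis within 0.17 rad of the line, repair underneath (its z over 1.9 rad from up); ring, jar, bowl and knife within 15 mm of where they stood (y of loom_weight in the frame of photo_board between -0.01 and 0.01 m and x of loom_weight in the frame of photo_board between -0.06 and 0.06 m and angle between the x axis of loom_weight and the x axis of photo_board, either way round below 0.17 rad and height (world z) of loom_weight between 0.034 and 0.042 m and angle between loom_weight's own z axis and vertical above 1.9 rad and linear speed of loom_weight below 0.01 m/s and angular speed of loom_weight below 0.2 rad/s and distance of each of cork_ring, small_jar, plaster_bowl, palette_knife from where it was at the start of the episode below 0.015 m); the robot touches nothing.
It fails at once if the loom weight is lifted or stood on end (its middle more than 12 mm above its lying height) (height (world z) of loom_weight above 0.05 m).
It fails at once if the loom weight falls from the board (height (world z) of loom_weight below 0.033 m).
It fails at once if the loom weight is gripped, pressed hard (over 60 N), or pushed low instead of on its top (touched while the grasp point is under 40 mm above the board, fingertips well below its middle) (contact force between the fingers and loom_weight above 60 N or (contact force between the fingers and loom_weight above 0.5 N and height (world z) of the grasp point below 0.05 m)).
It fails at once if the loom weight is flicked (faster than 0.3 m/s) (linear speed of loom_weight above 0.3 m/s).
It fails at once if the cork ring, jar, bowl or palette knife is disturbed (moved more than 15 mm) (distance of any of cork_ring, small_jar, plaster_bowl, palette_knife from where it was at the start of the episode above 0.015 m).
It also fails if it takes over 45 s, if anything falls off the work surface, if the arm or the gripper's body presses on something with over 40 N, if the wrist force passes 120 N, or if a joint passes its speed limit or range.

### The arm

A 6-joint arm with a two-finger parallel gripper is mounted at the origin on the work surface. World frame = base frame: x ahead of the robot, y to its left, z up, the work surface at z = 0. Lengths are in mm, angles in rad, forces in N, time in s.
With the tool pointing down it reaches from about 350 to 975 mm from the base axis. Payload 7.1 kg.
Tool frame: the origin (TCP) lies between the finger pads; the fingertips stand 19 mm ahead of it and the grasp point (between the pads) is the TCP (ctrl.tcp_to_tips is the distance from the TCP to the fingertips, in mm); z points along the fingers, y is the line along which they close (so a half turn about z gives the same grasp; the last joint's range is limited). The gripper opens to 88 mm and grips with 3 to 60 N. Pads are 20 mm wide; open, the fingers measure 115 mm over their backs; the gripper's body (75 mm by 178 mm) begins 61 mm behind the grasp point.
Start: joints at [-1.141, 0.423, 1.63, -0, 1.089, -0.019], TCP at [271.192, -563.08, 241.675] pointing down, gripper open.
Joint ranges: [-3, 3], [-0.9, 2.11], [0.09, 2.58], [-1.31, 4.45], [0.11, 2.69], [-2.54, 2.54]. Speed limits (rad/s): [2.39, 2.39, 3.01, 3.14, 3.14, 3.14].

### API

Orientations are given as a rotation vector (axis times angle).
In Python, from workcell import status, optics, ctrl gives the robot as it stands. The module is installed in compiled form; this text tells all that it offers.
- The arm moves only by the shell command python3 -m inch 'ROWS'. ROWS is JSON, a list that holds one entry, the list of rows, each a list of 7 numbers: the shift along the tool's x, y, z in mm, then the turn, a rotation vector about the tool's x, y, z in rad, then the opening in per cent of the stroke, from 0 (shut) to 100 (fully open). A call has 1 to 20 rows; each row is the pose to reach, as a shift and turn from the pose commanded when the call began, along the tool's axes at that moment; what a row does not reach only later rows make up. A row lasts 1/10 s, in which the tool goes at most 50 mm and 8.59 degrees, less where a joint would pass 70% of its speed; a pose out of reach is approached as far as the arm can. A call with a gripper value outside its range is refused whole. The fingers move at their own pace and stop on an object; the grip force is fixed at half the most. Time passes only in rows, so rows that repeat a pose let the fingers close. It gives the time, the measured TCP pose, the force, the opening and the grip force at its end, in the units of the state.
- status.get_obs(): the state, without advancing time (a new reading comes with each control period).
- optics.get_image(name): name is "scene" or "top" or "wrist"; returns a dict with "frame" (420x560x3 uint8, red, green, blue), "fx", "fy", "cx", "cy" (pixels), "rvec" (rotation vector, rad) and "tvec" (3), from world to camera coordinates, as OpenCV has them; the wrist camera has in their place "hand_eye" (4x4, takes a point from camera to tool coordinates, whose origin is the TCP and whose axes are the flange's). Camera axes: x right, y down, z forward; pixel columns grow to the right and rows downward; lengths in mm; the calibration is good to about 2 mm. A picture is of the moment at which its call begins: read the wrist's pose just before it. There is no depth.
- ctrl.close_job(): hands the job in; it is judged then, once.
The state is a dict: "t": time; "qpos": joint angles; "qvel": joint speeds; "joint_torque": joint torques, N m; "ee_pos": TCP position; "orientation": TCP orientation; "ft_force": force on the tool from outside, world axes, zero at the start; "moment": the same for the moment, N m; "width": finger opening in mm; "grasp_force": force on a finger pad.
Only numpy, scipy, OpenCV 4.12 (cv2) and the standard library are available. Lean on these libraries where they do the work, as an engineer would, in place of code of your own. Each camera call takes 0.05 s, during which the arm holds its last target. There are 200 camera calls.

## Working session

There is one attempt and no reset: what is moved stays moved. The work goes in short steps, Python scripts to look and compute and a shell command to move; the robot and the scene stay as the last step left them, time stands still between calls to the robot, and variables do not carry over. Pictures are saved under pics/ and viewed, at most 10 in all, crops included, and the job is handed in when it is done.

```bash
mkdir -p pics && cat > h.py <<'E'
import numpy as np, cv2
from workcell import status, optics, ctrl
def cam(name):
    im=optics.get_image(name); return im
def ray(im,uv,z):
    R=cv2.Rodrigues(np.array(im['rvec'],float))[0]; t=np.array(im['tvec'],float).ravel()
    c=-R.T@t; d=R.T@np.array([(uv[0]-im['cx'])/im['fx'],(uv[1]-im['cy'])/im['fy'],1.])
    return c+d*(z-c[2])/d[2]
def save(im,n): cv2.imwrite('pics/'+n,cv2.cvtColor(im['frame'],cv2.COLOR_RGB2BGR))
E
python3 - <<'E'
from h import *
o=status.get_obs(); print(o['t'],o['ee_pos'],o['orientation'],o['width'],ctrl.tcp_to_tips)
for n in ['top','scene']:
    im=cam(n); save(im,n+'0.png'); print(n,im['fx'],im['cx'],im['cy'],im['rvec'],im['tvec'])
E
```

```text
0.0 [ 270.99194486 -562.61132888  240.89134912] [-3.06135952e+00 -6.98755901e-01  5.19891582e-04] 87.7939569382103 19.0
top 493.43090187642656 276.10057701554274 204.5347325097344 [ 2.21211215 -2.1637873   0.05101292] [  -4.77420395  508.86199775 1281.00894799]
scene 453.88751514094986 281.48505181341153 213.54853965420565 [ 1.44610529  2.15217902 -0.85729558] [ 214.58352114 -302.82852743 1670.67984271]
```

View pics/top0.png

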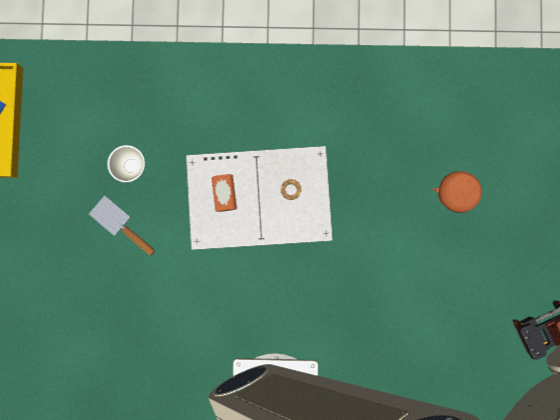

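View pics/scene0.png

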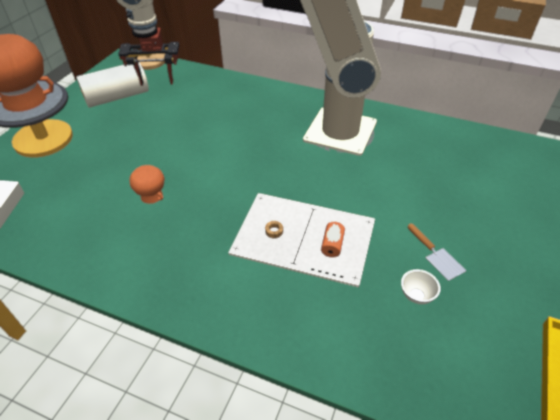

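The top view shows the weight at (224,193) with the pale repair up, the line from (256,157) to (262,238), and the ring at (291,189). The bowl and knife are on the left and the jar is on the right. The weight is on the +y side, so it has to roll towards -y.

```bash
cat >> h.py <<'E'
def measure(im,v=True):
    f=im['frame']; hsv=cv2.cvtColor(f,cv2.COLOR_RGB2HSV); 
    B=np.zeros(f.shape[:2],np.uint8); B[140:255,180:340]=1
    # board = non-green region -> line from dark pixels inside
    o=((hsv[...,0]<14)&(hsv[...,1]>110)).astype(np.uint8)*B
    n,l,s,c=cv2.connectedComponentsWithStats(o); k=1+np.argmax(s[1:,4])
    pts=np.argwhere(l==k)[:,::-1].astype(np.float32)
    hull=cv2.convexHull(pts); r=cv2.minAreaRect(hull)
    P=np.array([ray(im,p,45)[:2] for p in cv2.boxPoints(r)])
    ctr=P.mean(0); e=[P[1]-P[0],P[2]-P[1]]; e.sort(key=np.linalg.norm)
    ax=e[1]; ax=ax*np.sign(ax[0])
    return ctr,np.arctan2(ax[1],ax[0]),np.linalg.norm(e[0]),np.linalg.norm(ax),r
E
python3 - <<'E'
from h import *
im=cam('top'); c,a,w,L,r=measure(im); print('weight',c,a,w,L,r)
g=cv2.cvtColor(im['frame'],cv2.COLOR_RGB2GRAY)
m=(g<120).astype(np.uint8); roi=np.zeros_like(m); roi[150:245,248:270]=1; m*=roi
n,l,s,cc=cv2.connectedComponentsWithStats(m); k=1+np.argmax(s[1:,4]); print(s[k])
p=np.argwhere(l==k)[:,::-1]
vx,vy,x0,y0=cv2.fitLine(p.astype(np.float32),cv2.DIST_HUBER,0,.01,.01).ravel()
t=(p-[x0,y0])@[vx,vy]
A,Bp=[ray(im,np.array([x0,y0])+tt*np.array([vx,vy]),10)[:2] for tt in (t.min(),t.max())]
mid=(A+Bp)/2; d=A-Bp; print('line',A,Bp,np.linalg.norm(d)); d/=np.linalg.norm(d); d*=np.sign(d[0])
print('mid',mid,'ang',np.arctan2(d[1],d[0]))
n_=np.array([-d[1],d[0]]); print('weight in board: x',(c-mid)@d,'y',(c-mid)@n_)
R=cv2.Rodrigues(np.array(im['rvec'],float))[0]; print('cam',-R.T@np.array(im['tvec'],float).ravel())
big=cv2.resize(im['frame'][140:255,180:340],None,fx=5,fy=5,interpolation=cv2.INTER_CUBIC); cv2.imwrite('pics/crop0.png',big[...,::-1])
E
```

```text
weight [536.03370746 141.92376815] 0.15118661157359028 52.379787374332935 91.48316071333709 ((223.52310180664062, 192.1846160888672), (35.47393035888672, 20.341697692871094), 82.87498474121094)
[248 150   3   1   3]
line [652.2823632   84.25422544] [652.39278663  78.94857669] 5.306797711143904
mid [652.33757492  81.60140107] ang -1.549986902849243
weight in board: x -62.72934860679982 y -115.02350359874322
cam [ 436.0074437    -6.96960815 1307.59174982]
```

View pics/crop0.png

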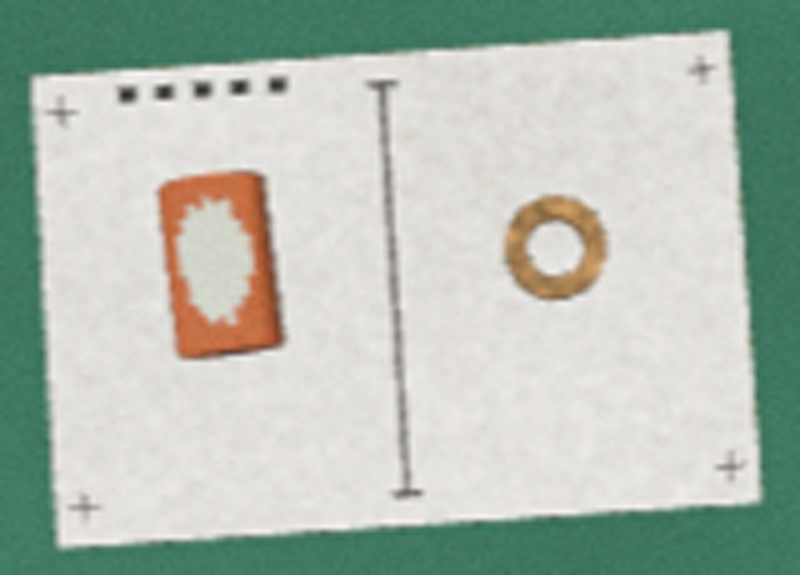

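The crop shows the line from (382,84) to (407,493) and the weight centred near (222,264), in 5x crop pixels.

```bash
cat >> h.py <<'E'
def board(im):
    f=lambda x,y:((x+.5)/5-.5+180,(y+.5)/5-.5+140)
    A=ray(im,f(382,84),10)[:2]; B=ray(im,f(407,493),10)[:2]
    mid=(A+B)/2; d=(A-B)/np.linalg.norm(A-B); return mid,d,np.array([-d[1],d[0]]),np.linalg.norm(A-B)
def wt(im):
    f=im['frame']; hsv=cv2.cvtColor(f,cv2.COLOR_RGB2HSV); o=((hsv[...,0]<9)&(hsv[...,1]>130)).astype(np.uint8)*255
    o[:140]=0;o[255:]=0;o[:,:180]=0;o[:,340:]=0
    o=cv2.morphologyEx(o,cv2.MORPH_OPEN,np.ones((2,2)))
    cs=max(cv2.findContours(o,0,cv2.CHAIN_APPROX_NONE)[0],key=cv2.contourArea)
    r=cv2.minAreaRect(cs); P=np.array([ray(im,p,38)[:2] for p in cv2.boxPoints(r)])
    e=sorted([P[1]-P[0],P[2]-P[1]],key=np.linalg.norm); ax=e[1]*np.sign(e[1][0])
    return P.mean(0),np.arctan2(ax[1],ax[0]),np.linalg.norm(e[0]),np.linalg.norm(ax)
def rep(n='top'):
    im=cam(n); mid,d,nn,L=board(im); c,a,w,l=wt(im); la=np.arctan2(d[1],d[0])
    print('mid',mid.round(1),'line ang %.3f len %.0f'%(la,L)); print('weight',c.round(1),'ang %.3f rel %.3f size %.0f %.0f'%(a,a-la,w,l),'board x %.1f y %.1f'%((c-mid)@d,(c-mid)@nn))
    return im
E
python3 - <<'E'
from h import *
im=rep()
o=status.get_obs(); R=cv2.Rodrigues(np.array(o['orientation']))[0]; print(R.round(3),o['t'])
E
```

```text
Traceback (most recent call last):
  File "h.py", line 35, in rep
    im=cam(n); mid,d,nn,L=board(im); c,a,w,l=wt(im); la=np.arctan2(d[1],d[0])
                                             ~~^^^^
  File "h.py", line 30, in wt
    cs=max(cv2.findContours(o,0,cv2.CHAIN_APPROX_NONE)[0],key=cv2.contourArea)
ValueError: max() iterable argument is empty
```

```bash
sed -i 's/<9)&(hsv\[...,1\]>130)/<14)\&(hsv[...,1]>110)/' h.py && python3 - <<'E'
from h import *
im=rep()
h=cv2.cvtColor(im['frame'],cv2.COLOR_RGB2HSV); print(h[178:208:4,217],h[189,283],im['frame'][189,283])
o=status.get_obs(); R=cv2.Rodrigues(np.array(o['orientation']))[0]; print(R.round(3),o['t'])
E
```

```text
mid [527.7  53.4] line ang 0.085 len 217
weight [534.1 140.1] ang 0.151 rel 0.066 size 53 92 board x 13.7 y 85.8
[[ 10 163 195]
 [ 10  72 206]
 [ 27  13 211]
 [ 42  15 214]
 [ 30  12 214]
 [ 10 116 202]
 [ 10 167 197]
 [ 10 164 198]] [ 16 127 154] [154 118  77]
[[ 0.901  0.434 -0.   ]
 [ 0.434 -0.901  0.001]
 [ 0.    -0.001 -1.   ]] 0.25
```

```bash
python3 -m inch '[[[545,-528,60,0,0,0.298,0],[545,-528,60,0,0,0.298,0],[545,-528,60,0,0,0.298,0],[545,-528,60,0,0,0.298,0],[545,-528,60,0,0,0.298,0],[545,-528,60,0,0,0.298,0],[545,-528,60,0,0,0.298,0],[545,-528,60,0,0,0.298,0],[545,-528,60,0,0,0.298,0],[545,-528,60,0,0,0.298,0],[545,-528,60,0,0,0.298,0],[545,-528,60,0,0,0.298,0],[545,-528,60,0,0,0.298,0],[545,-528,60,0,0,0.298,0],[545,-528,60,0,0,0.298,0],[545,-528,60,0,0,0.298,0],[545,-528,60,0,0,0.298,0],[545,-528,60,0,0,0.298,0],[545,-528,60,0,0,0.298,0],[545,-528,60,0,0,0.298,0]]]'; python3 - <<'E'
from h import *
o=status.get_obs(); im=optics.get_image('wrist'); save(im,'w1.png'); print(o['t'],o['ee_pos'],cv2.Rodrigues(np.array(o['orientation']))[0].round(3),o['ft_force'],o['width'])
print(im['hand_eye'])
E
```

```text
t: 2.25
ee_pos: [532.8, 147.6, 181.9]
orientation: [3.133, 0.234, -0.0]
ft_force: [0.1, -0.5, -0.1]
width: 0.8
grasp_force: 0.0
2.25 [532.83455289 147.62723895 181.88307577] [[ 0.989  0.148 -0.   ]
 [ 0.148 -0.989 -0.   ]
 [-0.     0.    -1.   ]] [ 0.11537424 -0.54438951 -0.0521373 ] 0.8244535029002281
[[ 4.13512496e-04 -9.60246955e-01 -2.79151597e-01  7.66836579e+01]
 [ 9.99999801e-01  2.63860284e-04  5.73671727e-04  6.63975483e-01]
 [-4.77209509e-04 -2.79151779e-01  9.60246873e-01 -1.42590861e+02]
 [ 0.00000000e+00  0.00000000e+00  0.00000000e+00  1.00000000e+00]]
```

View pics/w1.png

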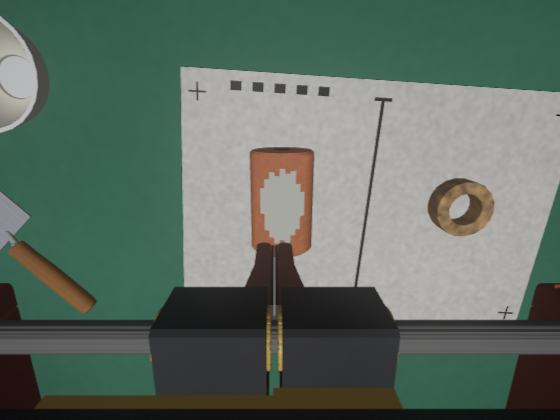

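The wrist view shows the weight spanning columns 251–314 with its axis parallel to tool x. The fingertips are near (275,245), and the line runs from (384,100) to (357,285).

```bash
cat >> h.py <<'E'
def wray(o,im,uv,z):
    R=cv2.Rodrigues(np.array(o['orientation']))[0]; H=np.array(im['hand_eye'])
    c=R@H[:3,3]+o['ee_pos']; d=R@H[:3,:3]@np.array([(uv[0]-im['cx'])/im['fx'],(uv[1]-im['cy'])/im['fy'],1.])
    return c+d*(z-c[2])/d[2]
E
python3 - <<'E'
from h import *
o=status.get_obs(); im=optics.get_image('wrist'); f=lambda u,v,z:wray(o,im,(u,v),z)[:2]
A=f(383.5,99,10);B=f(357,285,10); d=(A-B)/np.linalg.norm(A-B); n=np.array([-d[1],d[0]])
T=f(282,148,66);N=f(282,251,66); L=f(251,200,38);Rr=f(314,200,38)
print('line top',A,'ang',np.arctan2(d[1],d[0]),'far top',T,'near',N,np.linalg.norm(T-N),'lat',L,Rr,np.linalg.norm(L-Rr))
print('weight to line', ((L+Rr)/2-A)@n)
R=cv2.Rodrigues(np.array(o['orientation']))[0]
print('rel TCP tool xy mid',(R.T@np.append((L+Rr)/2-o['ee_pos'][:2],0)), R.T@np.append((T+N)/2-o['ee_pos'][:2],0))
print('tip width',[ (R.T@(wray(o,im,(u,246),o['ee_pos'][2]-19)-o['ee_pos'])).round(1) for u in (257,275,294)])
E
```

```text
line top [637.57894482  61.39594697] ang 0.09288868453112571 far top [585.211561   148.46584117] near [499.12440593 134.90069122] 87.14936351812695 lat [532.46651633 167.93311731] [540.96507126 111.41984461] 57.14871325384444
weight to line 87.298640542102
rel TCP tool xy mid [2.48813579e+00 8.59748804e+00 6.95056466e-04] [8.17780634e+00 7.42224002e+00 1.13014475e-03]
tip width [array([ 9.5, -8.3, 19. ]), array([ 9.5,  1.3, 19. ]), array([ 9.5, 11.5, 19. ])]
```

```bash
python3 -m inch '[[[5,0,50,0,0,0,0],[5,0,80,0,0,0,0],[5,1,93,0,0,0,0],[5,1,95,0,0,0,0],[5,1,95,0,0,0,0]]]'; python3 -m inch '[[[0,0,1,0,0,0,0],[0,0,1,0,0,0,0]]]';python3 -m inch '[[[0,0,1,0,0,0,0],[0,0,1,0,0,0,0]]]'
```

```text
t: 2.85
ee_pos: [538.7, 148.7, 87.3]
orientation: [-3.133, -0.236, -0.001]
ft_force: [0.5, -0.9, 0.6]
width: 0.6
grasp_force: 0.0
t: 3.05
ee_pos: [539.0, 149.1, 86.9]
orientation: [-3.132, -0.237, -0.003]
ft_force: [0.1, 0.1, -0.4]
width: 0.5
grasp_force: 0.0
t: 3.25
ee_pos: [538.6, 149.0, 85.2]
orientation: [-3.132, -0.237, -0.002]
ft_force: [0.7, -0.1, 1.8]
width: 0.6
grasp_force: 0.7
```

```bash
python3 -m inch '[[[0,0,1,0,0,0,0],[0,0,1,0,0,0,0]]]'; python3 - <<'E'
from h import *
o=status.get_obs();print(o['ee_pos'],o['ft_force']);rep()
E
```

```text
t: 3.45
ee_pos: [538.7, 149.1, 84.7]
orientation: [-3.132, -0.237, -0.002]
ft_force: [-1.2, 0.2, 9.3]
width: 0.2
grasp_force: 4.4
[538.74829191 149.13436391  84.65492711] [-1.15774427  0.23124312  9.31036497]Traceback (most recent call last):
  File "<stdin>", line 2, in <module>
  File "h.py", line 35, in rep
    im=cam(n); mid,d,nn,L=board(im); c,a,w,l=wt(im); la=np.arctan2(d[1],d[0])
                                             ~~^^^^
  File "h.py", line 30, in wt
    cs=max(cv2.findContours(o,0,cv2.CHAIN_APPROX_NONE)[0],key=cv2.contourArea)
ValueError: max() iterable argument is empty
```

```bash
python3 -m inch '[[[0,2,0,0,0,0,0],[0,5,0,0,0,0,0],[0,8,0,0,0,0,0],[0,11,0,0,0,0,0],[0,14,0,0,0,0,0],[0,17,0,0,0,0,0],[0,20,0,0,0,0,0],[0,23,0,0,0,0,0],[0,25,0,0,0,0,0],[0,26,0,0,0,0,0],[0,26,0,0,0,0,0]]]'; python3 - <<'E'
from h import *
o=status.get_obs(); im=optics.get_image('wrist'); save(im,'w2.png'); print(o['t'],o['ee_pos'],o['ft_force'])
E
```

```text
t: 4.6
ee_pos: [542.8, 123.1, 84.8]
orientation: [-3.133, -0.237, -0.002]
ft_force: [-1.2, -1.0, 10.5]
width: 0.3
grasp_force: 5.0
4.6 [542.76462345 123.11052991  84.81545891] [-1.22046258 -0.95932822 10.54036747]
```

View pics/w2.png

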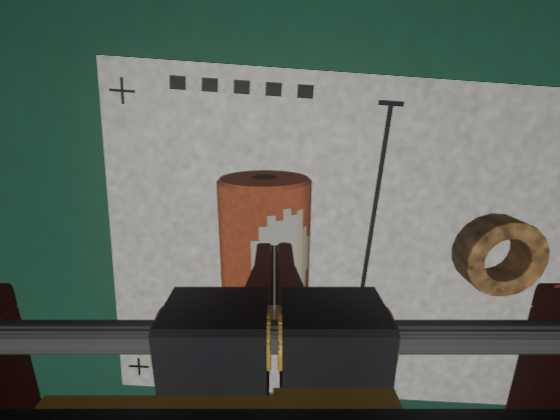

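The weight rolled: it now spans columns 218–311 with its centre near 264. The fingertip at 275 is slightly ahead of its axis, and the repair has moved to the right. Next I'll lift slightly, step back, and automate the wrist measurement.

```bash
cat >> h.py <<'E'
def wm(show=None):
    o=status.get_obs(); im=optics.get_image('wrist'); f=im['frame']; g=cv2.cvtColor(f,cv2.COLOR_RGB2GRAY); hsv=cv2.cvtColor(f,cv2.COLOR_RGB2HSV)
    if show: save(im,show)
    R=cv2.Rodrigues(np.array(o['orientation']))[0]
    k=(((hsv[...,0]<12)|(hsv[...,0]>174))&(hsv[...,1]>110)&(g>40)).astype(np.uint8); k[235:]=0
    n,l,s,c=cv2.connectedComponentsWithStats(k); s=s[1:]; b=1+np.argmax(s[:,4])
    rows=range(int(s[b-1,1])+12,235,2); C=[]
    for v in rows:
        u=np.where(l[v]==b)[0]; 
        a_,b_=[(R.T@(wray(o,im,(x,v),38)-o['ee_pos']))[:2] for x in (u.min()-.5,u.max()+.5)]; C.append([*(a_+b_)/2,b_[1]-a_[1]])
    C=np.array(C); p=np.polyfit(C[:,0],C[:,1],1)
    D=[]
    for v in range(108,230,3):
        u=np.where((g[v]<75)&(hsv[v,:,1]<70)&(np.arange(560)>320)&(np.arange(560)<430))[0]
        u=u[(u<u.min()+12)] if len(u) else u
        if 2<=len(u)<=12 : D.append((R.T@(wray(o,im,(u.mean(),v),10)-o['ee_pos']))[:2])
    print('t %.2f'%o['t'],'tcp',o['ee_pos'].round(1),'F',o['ft_force'].round(1))
    print('weight y off at x=0: %.1f slope %.3f width %.1f'%(p[1],p[0],np.median(C[:,2])))
    if len(D)>5:
        D=np.array(D); q=np.polyfit(D[:,0],D[:,1],1); r=np.abs(np.polyval(q,D[:,0])-D[:,1]); D=D[r<2*np.median(r)+.5]; q=np.polyfit(D[:,0],D[:,1],1)
        print('line y at x=0: %.1f slope %.3f n %d; gap at x=0: %.1f'%(q[1],q[0],len(D),(q[1]-p[1])*np.cos(np.arctan(q[0]))))
E
python3 -c "
from h import *
wm()"
python3 -m inch '[[[0,0,-2,0,0,0,0],[0,0,-5,0,0,0,0],[0,0,-5,0,0,0,0]]]'
python3 -c "
from h import *
wm()"
```

```text
t 4.65 tcp [542.8 123.1  84.8] F [-1.9 -1.7 10. ]
weight y off at x=0: -5.3 slope 0.001 width 55.5
line y at x=0: 69.5 slope 0.065 n 41; gap at x=0: 74.6
t: 5.0
ee_pos: [542.2, 123.2, 89.0]
orientation: [-3.133, -0.237, -0.001]
ft_force: [-0.4, 0.1, 0.9]
width: 0.6
grasp_force: 0.0
t 5.00 tcp [542.2 123.2  89. ] F [-0.4  0.1  0.9]
weight y off at x=0: -10.8 slope 0.207 width 55.3
line y at x=0: 69.6 slope 0.065 n 41; gap at x=0: 80.2
```

```bash
python3 -c "
from h import *
wm('w3.png')"
```

```text
t 5.05 tcp [542.2 123.2  88.8] F [ 0.   0.1 -0.3]
weight y off at x=0: -10.6 slope 0.192 width 55.3
line y at x=0: 69.6 slope 0.065 n 41; gap at x=0: 80.0
```

View pics/w3.png

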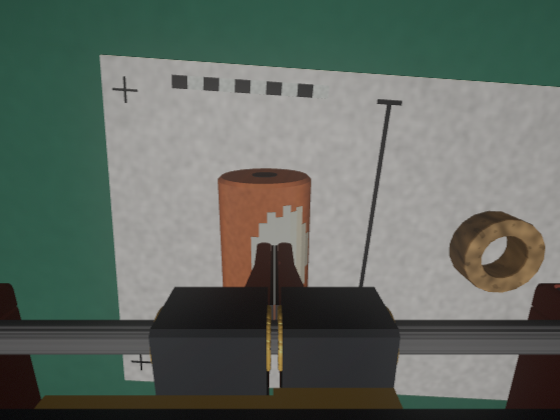

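The weight stayed put when I lifted (edge columns 219–310 unchanged). The skewed slope reading came from the repair reaching the edge of the mask. I'll make the next strokes: back, press, roll, lift.

```bash
sed -i 's/    C=np.array(C); p=/    C=np.array(C); C=C[np.abs(C[:,2]-56)<3]; p=/' h.py
python3 -m inch '[[[0,-14,0,0,0,0,0],[0,-14,3,0,0,0,0],[0,-14,5,0,0,0,0],[0,-14,5,0,0,0,0],[0,-12,5,0,0,0,0],[0,-9,5,0,0,0,0],[0,-5,5,0,0,0,0],[0,-1,5,0,0,0,0],[0,3,5,0,0,0,0],[0,7,5,0,0,0,0],[0,11,5,0,0,0,0],[0,15,5,0,0,0,0],[0,18,5,0,0,0,0],[0,19,5,0,0,0,0],[0,19,5,0,0,0,0],[0,19,3,0,0,0,0],[0,19,0,0,0,0,0],[0,19,0,0,0,0,0]]]'
python3 -c "
from h import *
wm()"
```

```text
t: 6.9
ee_pos: [545.1, 104.5, 88.8]
orientation: [-3.133, -0.237, -0.0]
ft_force: [0.5, 0.8, 0.1]
width: 0.3
grasp_force: 0.0
t 6.90 tcp [545.1 104.5  88.8] F [0.5 0.8 0.1]
weight y off at x=0: -9.8 slope 0.082 width 55.5
line y at x=0: 50.6 slope 0.066 n 41; gap at x=0: 60.3
```

```bash
python3 -m inch '[[[0,-17,0,0,0,0,0],[0,-17,3,0,0,0,0],[0,-17,5,0,0,0,0],[0,-17,5,0,0,0,0],[0,-15,5,0,0,0,0],[0,-12,5,0,0,0,0],[0,-8,5,0,0,0,0],[0,-4,5,0,0,0,0],[0,0,5,0,0,0,0],[0,4,5,0,0,0,0],[0,8,5,0,0,0,0],[0,12,5,0,0,0,0],[0,15,5,0,0,0,0],[0,16,5,0,0,0,0],[0,16,5,0,0,0,0],[0,16,3,0,0,0,0],[0,16,0,0,0,0,0],[0,16,0,0,0,0,0]]]'
python3 -c "
from h import *
wm('w4.png')"
```

```text
t: 8.75
ee_pos: [547.5, 88.3, 88.7]
orientation: [3.133, 0.236, 0.0]
ft_force: [0.0, 0.4, -0.4]
width: 0.5
grasp_force: 0.0
t 8.75 tcp [547.5  88.3  88.7] F [ 0.   0.4 -0.4]
weight y off at x=0: -7.1 slope 0.032 width 55.3
line y at x=0: 34.5 slope 0.061 n 41; gap at x=0: 41.5
```

View pics/w4.png

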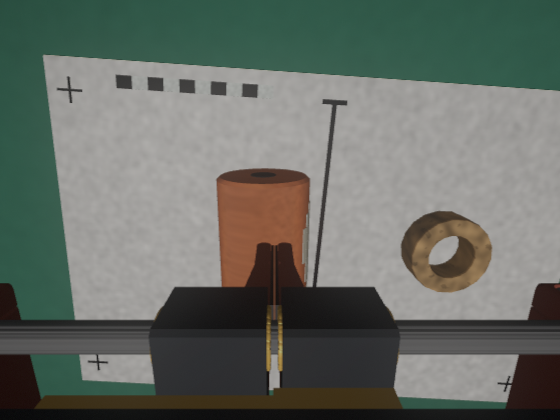

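The repair is now on the leading right side, at about a quarter turn. The weight spans columns 218–310 and the line runs from (335,102) to (314,290).

```bash
python3 - <<'E'
s=open('h.py').read()
s+='''
def fin(show=None):
    import io,contextlib
    wm(show) 
    o=status.get_obs(); R=cv2.Rodrigues(np.array(o['orientation']))[0]
    P=np.array([552.6,54.2]); q=(R.T@np.append(P-o['ee_pos'][:2],0)); print('stored line y at x=0: %.1f'%(q[1]-0.063*q[0]))
'''
open('h.py','w').write(s)
E
python3 -m inch '[[[0,-16,0,0,0,0,0],[0,-16,3,0,0,0,0],[0,-16,5,0,0,0,0],[0,-16,5,0,0,0,0],[0,-14,5,0,0,0,0],[0,-11,5,0,0,0,0],[0,-7,5,0,0,0,0],[0,-3,5,0,0,0,0],[0,1,5,0,0,0,0],[0,5,5,0,0,0,0],[0,9,5,0,0,0,0],[0,13,5,0,0,0,0],[0,15,5,0,0,0,0],[0,16,5,0,0,0,0],[0,16,5,0,0,0,0],[0,16,3,0,0,0,0],[0,16,0,0,0,0,0],[0,16,0,0,0,0,0]]]'
python3 -c "
from h import *
fin()"
```

```text
t: 10.6
ee_pos: [549.8, 72.8, 88.7]
orientation: [3.133, 0.237, 0.0]
ft_force: [-0.9, 0.2, -0.7]
width: 0.7
grasp_force: 0.0
t 10.60 tcp [549.8  72.8  88.7] F [-0.9  0.2 -0.7]
weight y off at x=0: -4.9 slope 0.000 width 55.5
stored line y at x=0: 18.9
```

```bash
python3 -m inch '[[[0,-14,0,0,0,0,0],[0,-14,3,0,0,0,0],[0,-14,5,0,0,0,0],[0,-14,5,0,0,0,0],[0,-12,5,0,0,0,0],[0,-9,5,0,0,0,0],[0,-5,5,0,0,0,0],[0,-1,5,0,0,0,0],[0,3,5,0,0,0,0],[0,7,5,0,0,0,0],[0,11,5,0,0,0,0],[0,15,5,0,0,0,0],[0,17,5,0,0,0,0],[0,18,5,0,0,0,0],[0,18,5,0,0,0,0],[0,18,3,0,0,0,0],[0,18,0,0,0,0,0],[0,18,0,0,0,0,0]]]'
python3 -c "
from h import *
fin()"
```

```text
t: 12.45
ee_pos: [552.5, 55.0, 88.7]
orientation: [3.133, 0.237, 0.0]
ft_force: [0.6, 0.3, -0.8]
width: 0.4
grasp_force: 0.0
t 12.45 tcp [552.5  55.   88.7] F [ 0.6  0.3 -0.8]
weight y off at x=0: -6.2 slope 0.001 width 55.6
stored line y at x=0: 0.8
```

```bash
python3 -m inch '[[[0,-11,0,0,0,0,0],[0,-11,3,0,0,0,0],[0,-11,5,0,0,0,0],[0,-11,5,0,0,0,0],[0,-9,5,0,0,0,0],[0,-6,5,0,0,0,0],[0,-3,5,0,0,0,0],[0,0,5,0,0,0,0],[0,2,5,0,0,0,0],[0,3,5,0,0,0,0],[0,3,5,0,0,0,0],[0,3,3,0,0,0,0],[0,3,0,0,0,0,0],[0,3,-30,0,0,0,0],[0,3,-60,0,0,0,0],[0,3,-100,0,0,0,0],[0,3,-130,0,0,0,0],[0,3,-130,0,0,0,0]]]'
python3 -c "
from h import *
fin('w5.png')"
```

```text
t: 14.3
ee_pos: [555.4, 52.3, 222.7]
orientation: [3.133, 0.237, 0.012]
ft_force: [0.2, 0.0, 0.5]
width: 0.4
grasp_force: 0.0
t 14.30 tcp [555.4  52.3 222.7] F [0.2 0.  0.5]
weight y off at x=0: -1.7 slope 0.001 width 54.7
stored line y at x=0: -2.1
```

View pics/w5.png

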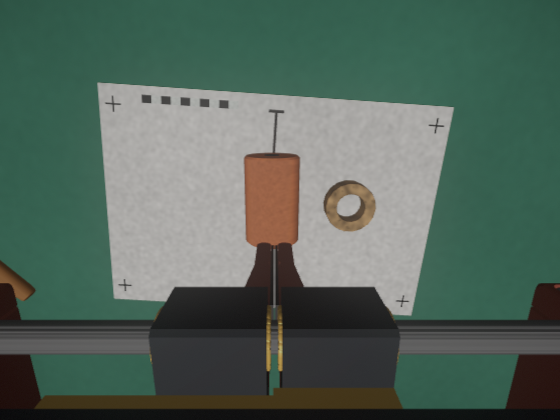

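The weight now lies across the line, spanning columns 245–299 with the line entering at column 274. The repair is out of sight and the ring is undisturbed. I'll back away and check from above.

```bash
python3 -m inch '[[[0,50,-20,0,0,0,0],[0,100,-20,0,0,0,0],[0,150,-20,0,0,0,0],[0,200,-20,0,0,0,0],[0,250,-20,0,0,0,0],[0,300,-20,0,0,0,0],[0,350,-20,0,0,0,0],[0,350,-20,0,0,0,0],[0,350,-20,0,0,0,0],[0,350,-20,0,0,0,0]]]'
python3 -c "
from h import *
save(rep(),'top2.png')"
```

```text
t: 15.35
ee_pos: [604.8, -292.7, 237.1]
orientation: [-3.131, -0.237, 0.004]
ft_force: [-0.5, 0.5, 0.5]
width: 0.3
grasp_force: 0.0
mid [527.7  53.4] line ang 0.085 len 217
weight [547.1  52.3] ang 0.155 rel 0.070 size 53 92 board x 19.2 y -2.8
```

View pics/top2.png

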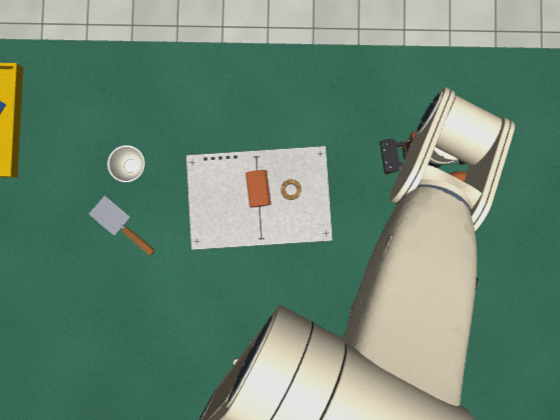

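The top view shows the weight at (258,188) on the line, y about -3 mm and 0.07 rad off, both within tolerance. The ring, bowl and knife are where they were; the arm hides the jar from view, but the wrist force shows no contact.

```bash
python3 -c "
from workcell import ctrl
print(ctrl.close_job())"
```

```text
the job is handed in; nothing more can be done
None
```

The loom weight has been rolled onto the centre line with the repair underneath, measuring about 3 mm off the line, 19 mm along it and 0.07 rad askew, and the job is handed in; no verdict was shown, and the jar was hidden from my final check.

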